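# Finish a pinwheel layer of cartons and hold it squeezed in the bundling press

### The job

Finish the pinwheel layer of four cream cartons on the bundling press: stand the two loose cartons on the slab in the two empty places, so that all four run round a square gap in the middle, each with its end against the side of the next. Then push the red-handled lever past its first two clicks to the third (three dots), so that the pusher squeezes the layer against the end stop, and finish while still holding the lever there: a colleague will slip the band on while you hold. Do not disturb the bottles, the tin or the label roll.

Things in the scene. Friction and masses are not known exactly. Their poses are not given: they have to be found in the camera images.
- press: Hand bundling press, fixed: grey base 151 (x) x 295 mm (y) with a plywood slab, top at z = 15 mm, and a blue gearbox 58 mm high at y -160..-78 mm. Origin on the table; at zero yaw x is away from the robot, y to its left. The squeezed layer fills x -60..+60, y -10..+110 mm, with a 60 x 60 mm gap in its middle. The pusher closes gaps along y only (up to 20 mm is fine); lay cartons close along x.
- nest (a point): Middle of the layer's place on the slab: press x = 0, y = +50 mm, z = 15 mm. Axes as the press's.
- end_stop (a point): Inner face of the aluminium end stop at the left (+y) end, press y = +110 mm, top at z = 37 mm (22 mm above the slab), 128 mm long.
- fence (a point): Inner face of the aluminium side fence along the far (+x) side, press x = +62.5 mm, top at z = 37 mm, from y = 0 to +120 mm.
- place_a (a point): Empty place: centre on the slab, press (-45, 65, 15) mm. The carton's 90 mm side runs along the press's y here.
- place_b (a point): Empty place next to the pusher: centre on the slab, press (-15, 5, 15) mm. The carton's 90 mm side runs along the press's x here.
- laid_1: cream carton with a gold-brown band, 90 (its x) x 30 (its y) x 60 mm high (its z), 0.07 to 0.12 kg, centre of mass in the middle, firm: it bears a 40 N grip; origin at the centre of its underside. Already laid in the corner of end stop and side fence, long side along the press's x, centre at about press (14, 93) mm.
- laid_2: cream carton with a gold-brown band, 90 (its x) x 30 (its y) x 60 mm high (its z), 0.07 to 0.12 kg, centre of mass in the middle, firm: it bears a 40 N grip; origin at the centre of its underside. Already laid beside the side fence, on the pusher side of laid_1, long side along the press's y, centre at about press (46, 30) mm.
- loose_1: cream carton with a gold-brown band, 90 (its x) x 30 (its y) x 60 mm high (its z), 0.07 to 0.12 kg, centre of mass in the middle, firm: it bears a 40 N grip; origin at the centre of its underside. Stands on the table left of the press, at any yaw. Either loose carton may take either empty place.
- loose_2: cream carton with a gold-brown band, 90 (its x) x 30 (its y) x 60 mm high (its z), 0.07 to 0.12 kg, centre of mass in the middle, firm: it bears a 40 N grip; origin at the centre of its underside. Stands on the table left of the press, at any yaw.
- pusher: Pusher plate with rubber face, 112 mm wide, z 17..39 mm, sprung on rods. At rest its face is at press y = -34 mm (24 mm off the layer's place). The dial drives it 25 mm per rad toward the end stop (+y); at the third click it has met the layer and its springs press it with about 10 N. Origin on its mid-plane, 4 mm behind its face, at table height.
- dial (a joint): Dial with a vertical axis, in rad: 0 at rest, grows counter-clockwise seen from above, end stop at 1.32. Always sprung back to 0: let go, it returns. Clicks (white dots on the black sector) at 0.45 (one dot), 0.85 (two) and 1.25 (three); the ridges before them are topped at 0.25, 0.65 and 1.05. At the third click it takes about 0.7 N m, 10 N at the handle.
- dial_axis (a point): Point on the dial's axis at the handle's height: press x = 0, y = -120 mm, z = 98 mm.
- handle (a point): Middle of the red upright handle on the lever's end (moves with it): a round post of 16 mm diameter, z 78 to 118 mm, this point at z = 98 mm; 72 mm from the dial's axis. At rest the lever points 250 degrees counter-clockwise from the press's x axis (to -y, a little to the robot), at the third click 322 degrees (to -y and away from the robot).
- lever: Steel lever, 14 mm wide, top at z = 78 mm, with the red handle at its end and the black dial (62 mm across) it turns; origin on the dial's axis at z = 62 mm, its x axis runs along the lever to the handle.
- tin: Flat round tin, 59 mm across, 26 mm high. Leave alone.
- labels: Roll of white labels lying flat, 64 mm across, 26 mm high. Leave alone.
- bottle_a: Dropper bottle with black pipette cap, 39 mm across, 102 mm high, right of the press. Leave alone.
- bottle_b: Another such dropper bottle. Leave alone.

How it is judged:
On the way, in this order (a step that is already met when the one before it is completed fails the run):
1. all four cartons stand loosely in the pinwheel and the hand is off them, the lever still at rest (x of laid_1 in the frame of press between 0.003 and 0.02 m and y of laid_1 in the frame of press between 0.075 and 0.099 m and z of laid_1 in the frame of press between 0.012 and 0.019 m and angle between each of laid_1, laid_2's own z axis and vertical below 0.1 rad and angle between the x axis of laid_1 and the x axis of press, either way round below 0.1 rad and x of laid_2 in the frame of press between 0.033 and 0.05 m and y of laid_2 in the frame of press between 0.015 and 0.039 m and z of laid_2 in the frame of press between 0.012 and 0.019 m and angle between the x axis of laid_2 and the y axis of press, either way round below 0.1 rad and (((x of loose_1 in the frame of press between -0.057 and -0.04 m and y of loose_1 in the frame of press between 0.045 and 0.069 m and z of loose_1 in the frame of press between 0.012 and 0.019 m and angle between loose_1's own z axis and vertical below 0.1 rad and angle between the x axis of loose_1 and the y axis of press, either way round below 0.1 rad) and (x of loose_2 in the frame of press between -0.027 and -0.01 m and y of loose_2 in the frame of press between -0.015 and 0.009 m and z of loose_2 in the frame of press between 0.012 and 0.019 m and angle between loose_2's own z axis and vertical below 0.1 rad and angle between the x axis of loose_2 and the x axis of press, either way round below 0.1 rad)) or ((x of loose_2 in the frame of press between -0.057 and -0.04 m and y of loose_2 in the frame of press between 0.045 and 0.069 m and z of loose_2 in the frame of press between 0.012 and 0.019 m and angle between loose_2's own z axis and vertical below 0.1 rad and angle between the x axis of loose_2 and the y axis of press, either way round below 0.1 rad) and (x of loose_1 in the frame of press between -0.027 and -0.01 m and y of loose_1 in the frame of press between -0.015 and 0.009 m and z of loose_1 in the frame of press between 0.012 and 0.019 m and angle between loose_1's own z axis and vertical below 0.1 rad and angle between the x axis of loose_1 and the x axis of press, either way round below 0.1 rad))) and contact force between the fingers and loose_1 below 0.1 N and contact force between the fingers and loose_2 below 0.1 N and value of joint dial below 0.1 rad), for 0.2 s.
2. the lever is pushed to its third click and the pusher squeezes the layer (value of joint dial above 1.15 rad and contact force between the fingers and lever above 1 N and contact force between pusher and anything else above 5 N), for 0.3 s.
At the end, for the whole second after the job is handed in: Dial past 1.15 rad and still, fingers on the lever (over 1 N), pusher squeezing with over 5 N; cartons flat on the slab in their places: within 4 mm along the press's y, -12 to +5 mm along its x, within 0.1 rad, none tilted over 0.1 rad (all of step 2 and velocity of joint dial below 0.2 rad/s and x of laid_1 in the frame of press between 0.003 and 0.02 m and y of laid_1 in the frame of press between 0.091 and 0.099 m and z of laid_1 in the frame of press between 0.012 and 0.019 m and angle between each of laid_1, laid_2's own z axis and vertical below 0.1 rad and angle between the x axis of laid_1 and the x axis of press, either way round below 0.1 rad and x of laid_2 in the frame of press between 0.033 and 0.05 m and y of laid_2 in the frame of press between 0.031 and 0.039 m and z of laid_2 in the frame of press between 0.012 and 0.019 m and angle between the x axis of laid_2 and the y axis of press, either way round below 0.1 rad and (((x of loose_1 in the frame of press between -0.057 and -0.04 m and y of loose_1 in the frame of press between 0.061 and 0.069 m and z of loose_1 in the frame of press between 0.012 and 0.019 m and angle between loose_1's own z axis and vertical below 0.1 rad and angle between the x axis of loose_1 and the y axis of press, either way round below 0.1 rad) and (x of loose_2 in the frame of press between -0.027 and -0.01 m and y of loose_2 in the frame of press between 0.001 and 0.009 m and z of loose_2 in the frame of press between 0.012 and 0.019 m and angle between loose_2's own z axis and vertical below 0.1 rad and angle between the x axis of loose_2 and the x axis of press, either way round below 0.1 rad)) or ((x of loose_2 in the frame of press between -0.057 and -0.04 m and y of loose_2 in the frame of press between 0.061 and 0.069 m and z of loose_2 in the frame of press between 0.012 and 0.019 m and angle between loose_2's own z axis and vertical below 0.1 rad and angle between the x axis of loose_2 and the y axis of press, either way round below 0.1 rad) and (x of loose_1 in the frame of press between -0.027 and -0.01 m and y of loose_1 in the frame of press between 0.001 and 0.009 m and z of loose_1 in the frame of press between 0.012 and 0.019 m and angle between loose_1's own z axis and vertical below 0.1 rad and angle between the x axis of loose_1 and the x axis of press, either way round below 0.1 rad)))); the arm keeps its last pose, push and grip.
It fails at once if a bottle, the tin or the label roll is moved over 20 mm or tipped (distance of any of tin, labels, bottle_a, bottle_b from where it was at the start of the episode above 0.02 m or angle between any of tin, labels, bottle_a, bottle_b's own z axis and vertical above 0.4 rad).
It also fails if it takes over 67 s, if anything falls off the work surface, if the arm or the gripper's body presses on something with over 40 N, if the wrist force passes 120 N, or if a joint passes its speed limit or range.

### The arm

A 6-joint arm with a two-finger parallel gripper is mounted at the origin on the work surface; the furniture and walls round the work are solid. World frame = base frame: x ahead of the robot, y to its left, z up, the work surface at z = 0. Lengths are in m, angles in rad, forces in N, time in s.
With the tool pointing down it reaches from about 0.2 to 0.875 m from the base axis. Payload 3.4 kg.
Tool frame: the origin (TCP) lies midway between the tips of the shut fingers; the grasp point (between the pads) lies 19 mm behind it; z points along the fingers, y is the line along which they close (so a half turn about z gives the same grasp; the last joint's range is limited). The gripper opens to 94 mm and grips with 3 to 60 N. Pads are 16 mm wide; open, the fingers measure 119 mm over their backs; the gripper's body (75 mm by 177 mm) begins 78 mm behind the grasp point.
Start: joints at [-1.362, 0.276, 1.505, -0, 1.361, -0.121], TCP at [0.186, -0.544, 0.205] pointing down, gripper open.
Joint ranges: [-2.89, 2.89], [-0.75, 2.08], [0.22, 2.7], [-1.18, 4.32], [0.11, 2.71], [-2.7, 2.7]. Speed limits (rad/s): [2.57, 2.57, 3.14, 3.14, 3.14, 3.14].

### API

Orientations are given as a unit quaternion [x, y, z, w].
In Python, from plant import get_state, camera, calibration, sign_off gives the robot as it stands. The module is installed in compiled form; this text tells all that it offers.
- The arm moves only by the tool carry_out, never from a script. Its argument "plan" is a list that holds one entry, the list of rows, each a list of 6 numbers: the shift along the tool's x, y, z in mm, then the turn, a rotation vector about the tool's x, y, z in rad. In form: [[[dx, dy, dz, wx, wy, wz], ...]]. A call has exactly 8 rows; each row is the pose to reach, as a shift and turn from the pose commanded when the call began, along the tool's axes at that moment; what a row does not reach only later rows make up. A row lasts 1/8 s, in which the tool goes at most 62.5 mm and 10.7 degrees, less where a joint would pass 70% of its speed; a pose out of reach is approached as far as the arm can. A call with a gripper value outside its range is refused whole. "fingers" is the closure in counts, from 0 (fully open) to 255 (shut), set as the call begins (left out, the last holds). The fingers move at their own pace and stop on an object; "force" is the grip in N (left out, the last holds). Time passes only in rows, so rows that repeat a pose let the fingers close, or fill a call up. It gives the time, the measured TCP pose, the force, the opening and the grip force at its end, in the units of the state.
- get_state(): the state, without advancing time (a new reading comes with each control period).
- camera(name): name is "scene" or "top" or "wrist"; returns the picture (384x512x3 uint8, blue, green, red); there is no depth.
- calibration(name): a dict with "K" (3x3 intrinsics, pixels), "R" (3x3) and "t" (3): a world point X has camera coordinates R X + t. Camera axes: x right, y down, z forward; pixel columns grow to the right and rows downward; lengths in m; the calibration is good to about 2 mm. A picture is of the moment at which its call begins: read the wrist's pose just before it. calibration takes no time and is no camera call; for the wrist camera it gives the pose at the moment of the call.
- sign_off(): hands the job in; it is judged then, once.
The state is a dict: "time_s": time; "joint_pos": joint angles; "dq": joint speeds; "joint_efforts": joint torques, N m; "ee_pos": TCP position; "tcp_rot": TCP orientation; "ft_force": force on the tool from outside, world axes, zero at the start; "wrist_torque": the same for the moment, N m; "opening": finger opening in m; "grasp_force": force on a finger pad.
Only numpy, scipy, OpenCV 4.12 (cv2) and the standard library are available. Lean on these libraries where they do the work, as an engineer would, in place of code of your own. Each camera call takes 0.05 s, during which the arm holds its last target. There are 200 camera calls.

## Working session

There is one attempt and no reset: what is moved stays moved. The work goes in short steps, Python scripts to look and compute and a tool call to move; the robot and the scene stay as the last step left them, time stands still between calls to the robot, and variables do not carry over. Pictures are saved under pics/ and viewed, at most 10 in all, crops included, and the job is handed in when it is done.

Besides the shell and the picture viewer there is one more tool, called as name([rows], argument=value, ...), one row to a line, values as JSON. carry_out: Moves the arm, as the interface text tells. Its arguments: {"type":"object","properties":{"plan":{"type":"array"},"fingers":{"type":"number"},"force":{"type":"number"}},"required":["plan"]}

```bash
mkdir -p pics; python3 - <<'E'
from plant import *
import cv2,numpy as np
s=get_state();print(s)
for n in("scene","top"):
    cv2.imwrite(f"pics/{n}0.png",camera(n));c=calibration(n);print(n,c)
E
```

```text
{'time_s': 0.0, 'joint_pos': array([-1.36196984e+00,  2.76622612e-01,  1.50611180e+00, -8.30834147e-06,
        1.36066400e+00, -1.20983571e-01]), 'dq': array([-0.0005017 ,  0.00128351, -0.00078979, -0.00056183,  0.00028897,
       -0.00037102]), 'joint_efforts': array([ 2.34349282e-04, -4.04574251e+01, -2.37225080e+01,  7.03662238e-02,
        3.46177071e-02, -1.12597220e-04]), 'ee_pos': array([ 0.18610759, -0.54346845,  0.20459748]), 'tcp_rot': array([ 9.86433405e-01,  1.64159442e-01, -4.37012045e-05, -9.01832157e-04]), 'ft_force': array([-0.06116224, -0.25060566, -0.05518098]), 'wrist_torque': array([ 0.00865072,  0.03209362, -0.05423352]), 'grasp_force': 0.0, 'opening': 0.09362739023264544}
scene {'K': array([[374.52450054,   0.        , 250.57907321],
       [  0.        , 374.52450054, 196.1076558 ],
       [  0.        ,   0.        ,   1.        ]]), 'R': array([[ 0.50505713, -0.86271482,  0.02530685],
       [-0.36657277, -0.24096265, -0.8986442 ],
       [ 0.78137168,  0.44458986, -0.43794767]]), 't': array([-0.19501597,  0.24516966,  1.13710705])}
top {'K': array([[432.62673084,   0.        , 264.93455617],
       [  0.        , 432.62673084, 185.71721654],
       [  0.        ,   0.        ,   1.        ]]), 'R': array([[ 4.17667285e-03, -9.99991250e-01, -2.33185613e-04],
       [-9.88558082e-01, -4.09375860e-03, -1.50785145e-01],
       [ 1.50782871e-01,  8.60297745e-04, -9.88566531e-01]]), 't': array([0.00298832, 0.44042325, 1.50561286])}
```

View pics/top0.png

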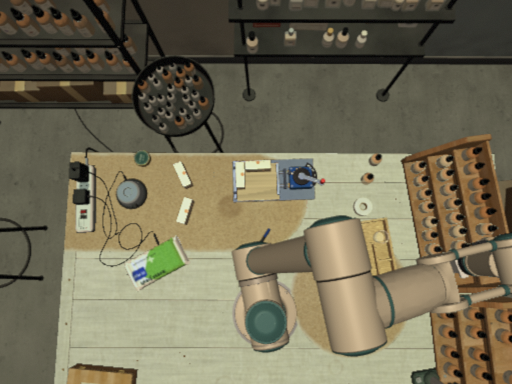

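View pics/scene0.png

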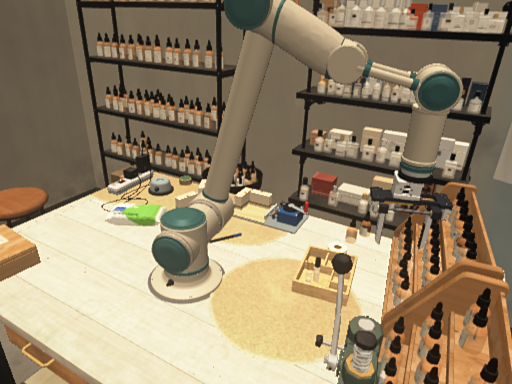

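The top view shows the press at about (272,180) and the loose cartons at (182,174) and (185,210). The bottles are at (375,160) and (368,178), and the labels at (362,206). I'll get rough positions first, then measure with the wrist camera.

```bash
cat > h.py <<'E'
from plant import *
import cv2,numpy as np
from scipy.spatial.transform import Rotation as Ro
def cast(c,uv,z):
    uv=np.atleast_2d(np.array(uv,float)); d=np.c_[uv,np.ones(len(uv))]@np.linalg.inv(c["K"]).T@c["R"]
    o=-c["R"].T@c["t"]; return o+d*((z-o[2])/d[:,2])[:,None]
def proj(c,X):
    p=(np.atleast_2d(X)@c["R"].T+c["t"])@c["K"].T; return p[:,:2]/p[:,2:]
def togo(pos,yaw,base=None):
    """shift (mm) and turn from current pose to tool-down pose whose tool y axis is at world angle yaw (mod pi)"""
    s=get_state(); R=Ro.from_quat(s["tcp_rot"])
    best=None
    for k in(-1,0,1,2):
        a=yaw+k*np.pi; y=np.array([np.cos(a),np.sin(a),0]); z=np.array([0,0,-1.]); x=np.cross(y,z)
        T=Ro.from_matrix(np.c_[x,y,z]); w=(R.inv()*T).as_rotvec()
        if best is None or np.linalg.norm(w)<np.linalg.norm(best): best=w
    return np.round(R.inv().apply(np.array(pos)-s["ee_pos"])*1000,1),np.round(best,3)
E
python3 - <<'E'
from h import *
c=calibration("top");im=cv2.imread("pics/top0.png")
for n,uv,z in[("loose1",(182,174),.06),("loose2",(185,210),.06),("pressL",(233,181),.015),("pressR",(314,180),.01),("handle",(321,181),.118),("bA",(375,160),.1),("bB",(368,178),.1),("lab",(362,206),.026),("tin",(141,158),.026)]:
    print(n,cast(c,uv,z).round(3))
w=calibration("wrist");print(w, "campos",-w["R"].T@w["t"])
print(Ro.from_quat(get_state()["tcp_rot"]).as_matrix().round(3))
cv2.imwrite("pics/crop.png",cv2.resize(im[140:225,160:390],None,fx=3.4,fy=3.4,interpolation=cv2.INTER_CUBIC))
E
```

```text
loose1 [[0.477 0.296 0.06 ]]
loose2 [[0.35  0.281 0.06 ]]
pressL [[0.46  0.12  0.015]]
pressR [[ 0.466 -0.173  0.01 ]]
handle [[ 0.444 -0.184  0.118]]
bA [[ 0.521 -0.373  0.1  ]]
bB [[ 0.458 -0.347  0.1  ]]
lab [[ 0.37  -0.34   0.026]]
tin [[0.541 0.453 0.026]]
{'K': array([[283.78117239,   0.        , 249.56112658],
       [  0.        , 283.78117239, 191.02569023],
       [  0.        ,   0.        ,   1.        ]]), 'R': array([[ 0.32434219, -0.94593841, -0.00163228],
       [-0.91082636, -0.31276787,  0.26939118],
       [-0.25533799, -0.0858882 , -0.96302945]]), 't': array([-0.57500765, -0.02978236,  0.39121072])} campos [ 0.25926365 -0.5196364   0.38383198]
[[ 0.946  0.324 -0.   ]
 [ 0.324 -0.946  0.002]
 [ 0.    -0.002 -1.   ]]
```

View pics/crop.png

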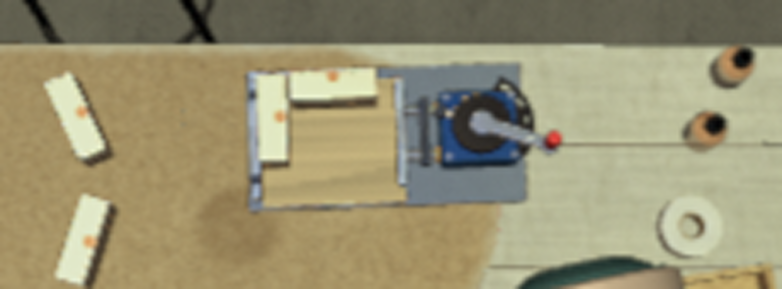

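The crop shows laid_1 and laid_2 in the far-left corner of the slab and the lever pointing at -y. Next I'll move the wrist to where it sees the press and both cartons.

```bash
python3 - <<'E'
from h import *
print(togo([.36,.03,.28],-np.pi/2))
E
```

```text
(array([ 350.3, -486.5,  -74.4]), array([-0.002,  0.   ,  0.33 ]))
```

carry_out([
  [[35,-48,-40,0,0,0.04],[70,-97,-75,0,0,0.08],[105,-146,-75,0,0,0.12],[140,-195,-75,0,0,0.16],[175,-244,-75,0,0,0.2],[210,-292,-75,0,0,0.25],[245,-340,-75,0,0,0.29],[280,-389,-75,0,0,0.33]],
], fingers=0, force=20)

```text
time_s: 1.1
ee_pos: [0.3251, -0.0834, 0.2804]
tcp_rot: [1.0, -0.001, 0.0, 0.0]
ft_force: [1.0, 0.1, -0.5]
opening: 0.0939
grasp_force: 0.0
```

```bash
python3 - <<'E'
from h import *
print(togo([.36,.03,.28],-np.pi/2))
E
```

```text
(array([  34.6, -113.5,    0.4]), array([ 0.   , -0.001, -0.002]))
```

carry_out([
  [[12,-38,0,0,0,0],[23,-76,0,0,0,0],[35,-113,0,0,0,0],[35,-113,0,0,0,0],[35,-113,0,0,0,0],[35,-113,0,0,0,0],[35,-113,0,0,0,0],[35,-113,0,0,0,0]],
])

```text
time_s: 2.1
ee_pos: [0.3601, 0.027, 0.2805]
tcp_rot: [1.0, -0.001, 0.0, 0.0]
ft_force: [0.3, 0.1, 0.3]
opening: 0.094
grasp_force: 0.0
```

```bash
python3 - <<'E'
from h import *
import pickle
c=calibration("wrist");im=camera("wrist");cv2.imwrite("pics/w1.png",im);pickle.dump(c,open("w1.pkl","wb"))
print(get_state()["ee_pos"])
cv2.imwrite("pics/w1b.png",cv2.resize(im,(800,600),interpolation=cv2.INTER_CUBIC))
E
```

```text
[0.36014455 0.0271807  0.28048123]
```

View pics/w1b.png

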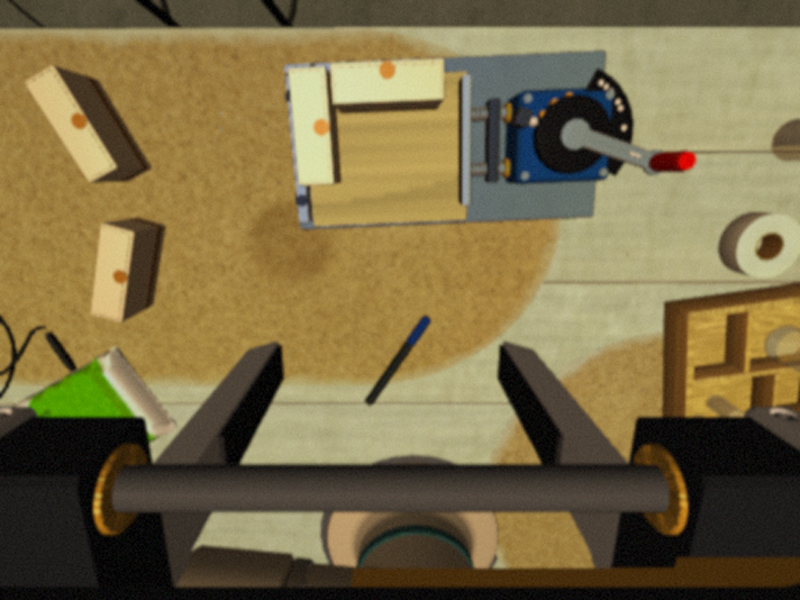

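The wrist view (800x600 scale) shows the loose cartons at (72,122) and (115,270), laid_1 at (316,125) and laid_2 at (388,82). It also shows the pusher plate at (466,140), the dial hub at (575,134) and the red handle at (675,160). Next I'll extract the rectangles and the press frame.

```bash
cat > seg.py <<'E'
from h import *
def cream(im,c,mina=250,thr=150):
    hsv=cv2.cvtColor(im,cv2.COLOR_BGR2HSV)
    m=cv2.inRange(hsv,(15,20,thr),(35,100,255)); m[225:]=0; m=cv2.morphologyEx(m,cv2.MORPH_OPEN,np.ones((3,3)))
    out=[]
    for k in cv2.findContours(m,cv2.RETR_EXTERNAL,cv2.CHAIN_APPROX_NONE)[0]:
        if cv2.contourArea(k)<mina: continue
        out.append(k[:,0,:])
    return m,out
def rect(c,k,z):
    w=cast(c,k,z)[:,:2]; h=cv2.convexHull((w*1000).astype(np.float32)); (x,y),(a,b),t=cv2.minAreaRect(h)
    if a<b: a,b,t=b,a,t+90
    return np.round([x,y,a,b,(t+90)%180-90],1)
E
python3 - <<'E'
from seg import *
import pickle
c=pickle.load(open("w1.pkl","rb"));im=cv2.imread("pics/w1.png")
hsv=cv2.cvtColor(im,cv2.COLOR_BGR2HSV)
for u,v in[(50,95),(72,185),(200,60),(260,58),(230,120),(120,110),(350,130)]: print((u,v),hsv[v,u])
for thr in(200,):
  m,ks=cream(im,c,250,thr)
  for k in ks: print(k.mean(0).round(),cv2.contourArea(k),rect(c,k,.06),rect(c,k,.075))
r=cv2.inRange(hsv,(0,180,100),(6,255,255))|cv2.inRange(hsv,(172,180,100),(180,255,255))
ys,xs=np.nonzero(r);print("red",xs.min(),xs.max(),ys.min(),ys.max())
b=cv2.inRange(hsv,(100,120,40),(130,255,255));b[:30]=0;b[130:]=0
k=max(cv2.findContours(b,0,1)[0],key=cv2.contourArea)[:,0];print("blue",rect(c,k,.058))
S=1.5625
for n,p,z in[("baseTR",(605,50),0.01),("baseBR",(592,217),.01),("TL",(287,66),.037),("BL",(302,228),.01),("hub",(575,134),.078),("handletop",(686,160),.118)]: print(n,cast(c,np.array(p)/S,z).round(4))
vis=im.copy()
E
```

```text
(50, 95) [ 22 102 218]
(72, 185) [ 21 107 217]
(200, 60) [ 34  54 226]
(260, 58) [ 29  65 220]
(230, 120) [ 23 142 187]
(120, 110) [ 21 147 160]
(350, 130) [ 73  21 109]
[58. 96.] 331.0 [457.4 282.4  37.8  21.5  27. ] [456.6 272.7  36.4  20.7  27. ]
[199.  80.] 1401.5 [475.8  92.8  90.9  29.    2.3] [474.3  90.3  87.5  27.9   2.3]
[248.  51.] 1500.0 [511.8  28.   90.8  28.6 -88.1] [509.   27.9  87.4  27.5 -88.1]
red 431 444 97 108
blue [ 455.1 -121.3   80.6   45.3  -87.5]
baseTR [[ 0.5462 -0.1702  0.01  ]]
baseBR [[ 0.3961 -0.1766  0.01  ]]
TL [[0.5276 0.1144 0.037 ]]
BL [[0.3855 0.1144 0.01  ]]
hub [[ 0.4687 -0.1242  0.078 ]]
handletop [[ 0.4474 -0.1921  0.118 ]]
```

```bash
python3 - <<'E'
from seg import *
import pickle
c=pickle.load(open("w1.pkl","rb"));im=cv2.imread("pics/w1.png")
hsv=cv2.cvtColor(im,cv2.COLOR_BGR2HSV)
m=cv2.inRange(hsv,(12,0,195),(40,128,255)); m[225:]=0;m[:20]=0; m[:,140:]=0; m=cv2.morphologyEx(m,cv2.MORPH_OPEN,np.ones((3,3)))
for k in cv2.findContours(m,0,1)[0]:
    if cv2.contourArea(k)>250: print(cv2.contourArea(k),rect(c,k[:,0],.06))
print(get_state()["joint_pos"].round(2))
E
```

```text
999.0 [349.9 283.3  87.1  28.2 -16.4]
1259.5 [478.  295.1  87.1  28.   26.1]
[-0.12 -0.1   1.74 -0.    1.49  1.45]
```

carry_out([
  [[18,-44,15,0,0,-0.08],[37,-88,30,0,0,-0.16],[56,-132,55,0,0,-0.24],[74,-176,80,0,0,-0.32],[93,-220,110,0,0,-0.4],[111,-264.5,140,0,0,-0.455],[111,-264.5,175,0,0,-0.455],[111,-264.5,190,0,0,-0.455]],
])

```text
time_s: 3.15
ee_pos: [0.47, 0.2918, 0.0881]
tcp_rot: [0.974, 0.226, -0.002, 0.001]
ft_force: [-0.0, 0.0, -0.5]
opening: 0.0942
grasp_force: 0.0
```

```bash
python3 - <<'E'
from h import *
c=calibration("wrist");im=camera("wrist")
a=np.deg2rad(26.1);L=np.array([np.cos(a),np.sin(a)]);N=np.array([-L[1],L[0]]);C=np.array([.478,.2951])
P=[[*(C+sx*.045*L+sy*.015*N),.06] for sx,sy in((1,1),(1,-1),(-1,-1),(-1,1))]
cv2.polylines(im,[proj(c,P).round().astype(int)],True,(255,0,0),1)
cv2.imwrite("pics/w2.png",im); print(togo([.471,.2915,.03],a-np.pi/2),get_state()["joint_pos"].round(2))
E
```

```text
(array([ 2. ,  0.4, 57.3]), array([ 0.   ,  0.006, -0.001])) [ 0.43  0.34  1.73 -0.    1.08  1.55]
```

View pics/w2.png

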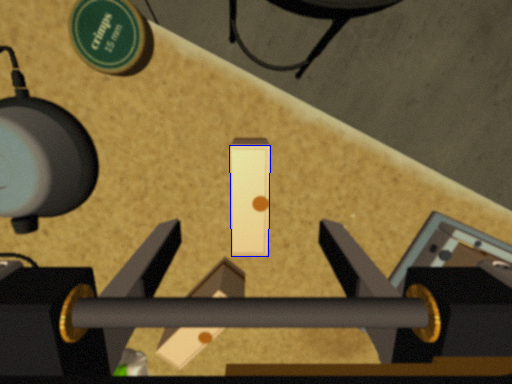

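The predicted outline lies on the carton at (250,200). I'll descend and grip.

carry_out([
  [[1,0,18,0,0,0],[1,0,36,0,0,0],[1,0,50,0,0,0],[1,0,57,0,0,0],[1,0,57,0,0,0],[1,0,57,0,0,0],[1,0,57,0,0,0],[1,0,57,0,0,0]],
])

```text
time_s: 4.2
ee_pos: [0.4723, 0.2927, 0.0338]
tcp_rot: [0.974, 0.225, 0.0, -0.0]
ft_force: [-0.8, 0.9, -0.0]
opening: 0.0941
grasp_force: 0.0
```

carry_out([
  [[0,0,0,0,0,0],[0,0,0,0,0,0],[0,0,0,0,0,0],[0,0,0,0,0,0],[0,0,0,0,0,0],[0,0,0,0,0,0],[0,0,0,0,0,0],[0,0,0,0,0,0]],
], fingers=255, force=20)

```text
time_s: 5.2
ee_pos: [0.4721, 0.2925, 0.0334]
tcp_rot: [0.974, 0.225, -0.0, 0.0]
ft_force: [0.6, 0.4, -0.7]
opening: 0.0297
grasp_force: 20.0
```

```bash
cat >> h.py <<'E'
O=np.array([464.0,-3.7])/1000; YAW=np.deg2rad(2.3)
def pw(x,y,z):
    c,s=np.cos(YAW),np.sin(YAW); return [O[0]+(c*x-s*y)/1000,O[1]+(s*x+c*y)/1000,z/1000]
E
python3 - <<'E'
from h import *
s=get_state();print(s["time_s"],s["opening"],s["grasp_force"],s["ee_pos"])
# place a at press (-48,62); grasp 8 mm toward -y
print(pw(-48,54,46),togo(pw(-48,54,46),YAW))
E
```

```text
5.2 0.029677602647991515 19.99586910009384 [0.47209844 0.29254688 0.03340441]
[np.float64(0.4138715522377484), np.float64(0.04833017129461722), 0.046] (array([-159.6,  193.8,  -12.6]), array([ 0.   ,  0.   , -1.156]))
```

carry_out([
  [[0,0,-40,0,0,0],[-5,5,-87,0,0,-0.1],[-30,35,-87,0,0,-0.27],[-58,70,-87,0,0,-0.44],[-86,105,-87,0,0,-0.61],[-114,140,-87,0,0,-0.78],[-140,170,-87,0,0,-0.95],[-158,192,-87,0,0,-1.1]],
])

```text
time_s: 6.2
ee_pos: [0.4136, 0.0492, 0.1204]
tcp_rot: [0.711, 0.703, -0.0, 0.0]
ft_force: [0.2, 0.7, -0.2]
opening: 0.0298
grasp_force: 20.0
```

```bash
python3 - <<'E'
from h import *
s=get_state();print(s["time_s"],s["opening"],s["ee_pos"],s["joint_pos"].round(2))
print(togo(pw(-48,55.3,110),YAW))
E
```

```text
6.2 0.02977556621315637 [0.41364891 0.04924229 0.12041773] [-0.05  0.11  1.95 -0.    1.08 -0.04]
(array([ 0.4,  0.2, 10.4]), array([-0.   ,  0.   , -0.052]))
```

carry_out([
  [[0.4,0,5,0,0,-0.05],[0.4,0,10,0,0,-0.05],[0.4,0,10,0,0,-0.05],[0.4,0,10,0,0,-0.05],[0.4,0,10,0,0,-0.05],[0.4,0,10,0,0,-0.05],[0.4,0,10,0,0,-0.05],[0.4,0,10,0,0,-0.05]],
])

```text
time_s: 7.2
ee_pos: [0.4145, 0.0511, 0.1105]
tcp_rot: [0.695, 0.719, -0.0, 0.0]
ft_force: [0.2, -0.7, -0.2]
opening: 0.0296
grasp_force: 20.0
```

```bash
python3 - <<'E'
from h import *
c=calibration("wrist");im=camera("wrist");cv2.imwrite("pics/w3r.png",im)
def box(x,y,lx,ly,z,col):
    P=[pw(x+a*lx/2,y+b*ly/2,z) for a,b in((1,1),(1,-1),(-1,-1),(-1,1))]
    cv2.polylines(im,[proj(c,P).round().astype(int)],True,col,1)
s=get_state();zb=s["ee_pos"][2]*1000-33.4
box(14,93,90,30,75,(255,0,0));box(46,30,30,90,75,(255,0,0));box(-48,62,30,90,zb+60,(0,0,255));box(-48,62,30,90,zb,(0,255,0))
P=[pw(-64,110,37),pw(64,110,37)];cv2.polylines(im,[proj(c,P).round().astype(int)],False,(255,0,255),1)
P=[pw(62.5,0,37),pw(62.5,120,37)];cv2.polylines(im,[proj(c,P).round().astype(int)],False,(255,0,255),1)
cv2.imwrite("pics/w3.png",cv2.resize(im,(800,600)));print(s["ee_pos"],togo(pw(-48,55.3,49.4),YAW))
E
```

```text
[0.41455583 0.05108733 0.11047115] (array([-1.4, -0.8, 61.1]), array([ 0.   ,  0.   , -0.006]))
```

View pics/w3.png

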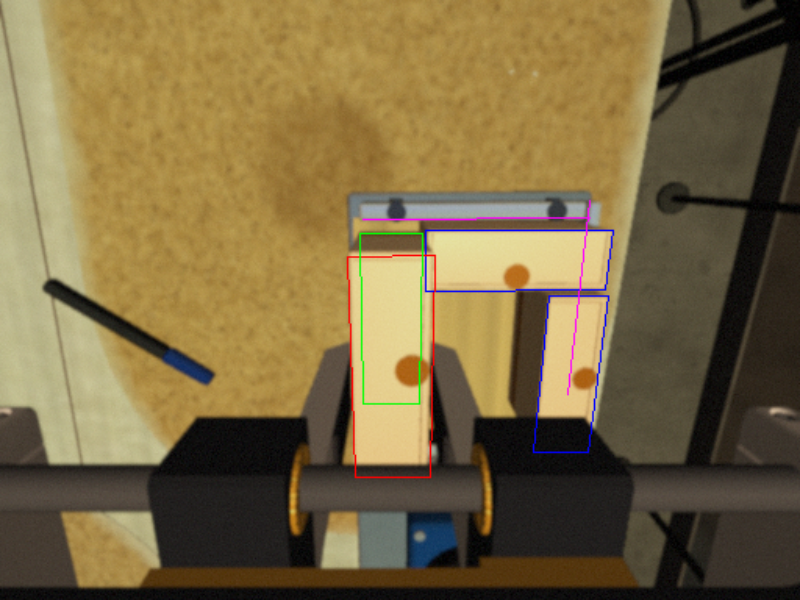

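The outlines match: laid_1, laid_2 and the end-stop line at row 218 agree with the press frame, and the held carton sits where predicted. I'll lower it.

carry_out([
  [[-1,-2,10,0,0,0],[-1,-2,22,0,0,0],[-1,-2,34,0,0,0],[-1,-2,46,0,0,0],[-1,-2,54,0,0,0],[-1,-2,59,0,0,0],[-1,-2,61,0,0,0],[-1,-2,61,0,0,0]],
])

```text
time_s: 8.25
ee_pos: [0.4127, 0.05, 0.0495]
tcp_rot: [0.695, 0.719, 0.0, 0.0]
ft_force: [-0.4, 1.0, -2.0]
opening: 0.0299
grasp_force: 20.0
```

```bash
python3 - <<'E'
from h import *
s=get_state();print(s["ee_pos"],s["ft_force"].round(1),s["wrist_torque"].round(2),togo(pw(-49,55.3,48.4),YAW))
E
```

```text
[0.41273901 0.04999914 0.04950587] [-0.4  1.  -2. ] [-0.03 -0.14 -0.04] (array([-0.4,  0.1,  1.1]), array([ 0.   ,  0.   , -0.006]))
```

carry_out([
  [[0,0,0.5,0,0,0],[0,0,0.5,0,0,0],[0,0,0.5,0,0,0],[0,0,0.5,0,0,0],[0,0,-10,0,0,0],[0,0,-35,0,0,0],[0,0,-65,0,0,0],[0,0,-90,0,0,0]],
], fingers=125)

```text
time_s: 9.25
ee_pos: [0.4129, 0.05, 0.1413]
tcp_rot: [0.695, 0.719, 0.0, 0.001]
ft_force: [-0.1, 0.1, 0.4]
opening: 0.0481
grasp_force: 0.0
```

```bash
python3 - <<'E'
from h import *
a=np.deg2rad(-16.4);L=np.array([np.cos(a),np.sin(a)]);C=np.array([.3499,.2833])
s=get_state();print(s["opening"],s["ee_pos"])
# place b at press (-17,-2): long axis -16.4 -> +2.3 deg; grasp 6 mm toward +x
g=C+.006*L
print(togo([*g,.1],a-np.pi/2),togo([*g,.1],a+np.pi/2),s["joint_pos"].round(2))
E
```

```text
0.048078623384335946 [0.41290859 0.049994   0.14126266]
(array([233.4, -49.4,  41.1]), array([ 1.000e-03,  1.000e-03, -1.251e+00])) (array([233.4, -49.4,  41.1]), array([ 1.000e-03,  1.000e-03, -1.251e+00])) [-0.05  0.08  1.92 -0.    1.13 -0.08]
```

carry_out([
  [[30,-6,0,0,0,-0.16],[60,-12,0,0,0,-0.32],[90,-19,0,0,0,-0.48],[120,-25,0,0,0,-0.64],[150,-32,10,0,0,-0.8],[180,-38,20,0,0,-0.96],[210,-44,30,0,0,-1.12],[233.5,-49.5,40,0,0,-1.25]],
], fingers=0)

```text
time_s: 10.25
ee_pos: [0.3551, 0.283, 0.0999]
tcp_rot: [0.14, 0.99, 0.0, 0.0]
ft_force: [-0.2, -0.2, 0.3]
opening: 0.0941
grasp_force: 0.0
```

```bash
python3 - <<'E'
from h import *
a=np.deg2rad(-16.4);L=np.array([np.cos(a),np.sin(a)]);C=np.array([.3499,.2833])
c=calibration("wrist");im=camera("wrist")
N=np.array([-L[1],L[0]])
P=[[*(C+sx*.045*L+sy*.015*N),.06] for sx,sy in((1,1),(1,-1),(-1,-1),(-1,1))]
cv2.polylines(im,[proj(c,P).round().astype(int)],True,(255,0,0),1);cv2.imwrite("pics/w4.png",im)
s=get_state();print(s["opening"],s["ee_pos"])
print(togo([*(C+.006*L),.033],a+np.pi/2),s["joint_pos"].round(2))
E
```

```text
0.09377558369045629 [0.35390093 0.28469092 0.09879101]
(array([-2.7, -2.6, 65.8]), array([ 0.001, -0.002,  0.007])) [ 0.52  0.19  1.92  0.    1.04 -0.77]
```

View pics/w4.png

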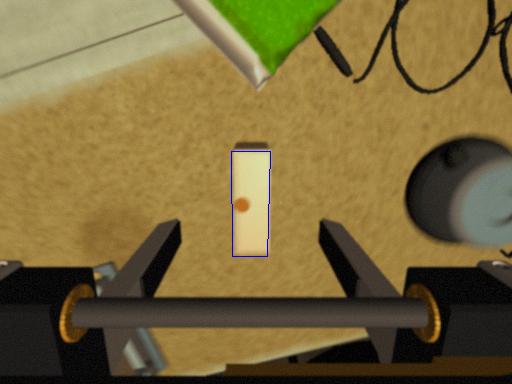

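The outline matches the carton at (250,203) between the fingers. I'll descend and grip.

carry_out([
  [[-1,-1,20,0,0,0],[-1,-1,40,0,0,0],[-1,-1,58,0,0,0],[-1,-1,66,0,0,0],[-1,-1,66,0,0,0],[-1,-1,66,0,0,0],[-1,-1,66,0,0,0],[-1,-1,66,0,0,0]],
])

```text
time_s: 11.3
ee_pos: [0.3561, 0.2806, 0.0338]
tcp_rot: [0.143, 0.99, 0.0, 0.0]
ft_force: [-0.0, 0.8, -0.5]
opening: 0.0937
grasp_force: 0.0
```

carry_out([
  [[0,0,0,0,0,0],[0,0,0,0,0,0],[0,0,0,0,0,0],[0,0,0,0,0,0],[0,0,0,0,0,0],[0,0,0,0,0,0],[0,0,0,0,0,0],[0,0,0,0,0,0]],
], fingers=255)

```text
time_s: 12.3
ee_pos: [0.3559, 0.2805, 0.0334]
tcp_rot: [0.143, 0.99, 0.0, 0.0]
ft_force: [-0.7, -0.3, -0.3]
opening: 0.0299
grasp_force: 20.0
```

```bash
python3 - <<'E'
from h import *
a=np.deg2rad(-16.4);L=np.array([np.cos(a),np.sin(a)]);C=np.array([.3499,.2833])
s=get_state();off=(s["ee_pos"][:2]-C)@L*1000;print(s["opening"],s["grasp_force"],s["ee_pos"],"off",off)
print(togo(pw(-17+off,-2,125),YAW+np.pi/2))
E
```

```text
0.029909730473088307 19.982215762138367 [0.35594096 0.2805151  0.03344289] off 6.581473538868788
(array([-174.8, -247.3,  -91.6]), array([ 0.   ,  0.   , -0.327]))
```

carry_out([
  [[0,0,-45,0,0,0],[-2,-4,-92,0,0,-0.05],[-31,-44,-92,0,0,-0.1],[-60,-85,-92,0,0,-0.15],[-89,-126,-92,0,0,-0.2],[-118,-167,-92,0,0,-0.25],[-147,-208,-92,0,0,-0.3],[-175,-247,-92,0,0,-0.327]],
])

```text
time_s: 13.3
ee_pos: [0.4539, -0.0076, 0.1254]
tcp_rot: [-0.02, 1.0, 0.0, -0.0]
ft_force: [0.3, -0.1, -0.5]
opening: 0.0296
grasp_force: 20.0
```

carry_out([
  [[0,0,5,0,0,0],[0,0,10,0,0,0],[0,0,15,0,0,0],[0,0,15,0,0,0],[0,0,15,0,0,0],[0,0,15,0,0,0],[0,0,15,0,0,0],[0,0,15,0,0,0]],
])

```text
time_s: 14.3
ee_pos: [0.4539, -0.006, 0.1105]
tcp_rot: [-0.02, 1.0, -0.0, 0.0]
ft_force: [-1.1, 0.8, -1.1]
opening: 0.0299
grasp_force: 20.0
```

```bash
python3 - <<'E'
from h import *
c=calibration("wrist");im=camera("wrist")
def box(x,y,lx,ly,z,col):
    P=[pw(x+a*lx/2,y+b*ly/2,z) for a,b in((1,1),(1,-1),(-1,-1),(-1,1))]
    cv2.polylines(im,[proj(c,P).round().astype(int)],True,col,1)
s=get_state();zb=s["ee_pos"][2]*1000-33.4
box(-49,62,30,90,75,(255,0,0));box(46,30,30,90,75,(255,0,0));box(-17,-2,90,30,zb+60,(0,0,255));box(-17,-2,90,30,zb,(0,255,0))
cv2.imwrite("pics/w5.png",cv2.resize(im,(800,600)));print(s["ee_pos"],s["ft_force"],togo(pw(-10.4,-2,49.4),YAW+np.pi/2))
E
```

```text
[ 0.45388536 -0.00599197  0.11052193] [-0.21366796 -0.20782381 -1.04506227] (array([ 0.2, -0.1, 61.1]), array([-0.,  0., -0.]))
```

View pics/w5.png

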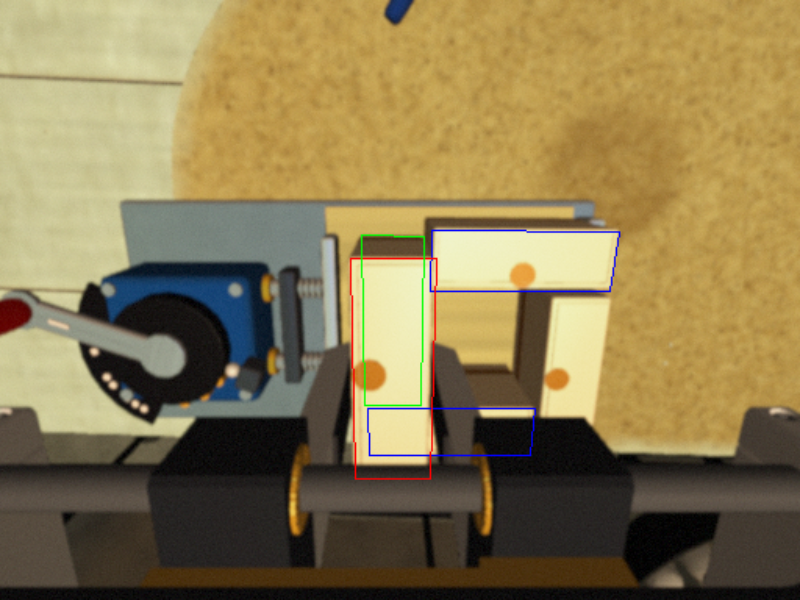

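The picture shows the first carton on its predicted place at (525,260) and the held one aligned, clear of the pusher plate at (330,290). I'll lower it.

carry_out([
  [[0,0,10,0,0,0],[0,0,22,0,0,0],[0,0,34,0,0,0],[0,0,46,0,0,0],[0,0,54,0,0,0],[0,0,59,0,0,0],[0,0,61,0,0,0],[0,0,61,0,0,0]],
])

```text
time_s: 15.35
ee_pos: [0.454, -0.006, 0.0495]
tcp_rot: [-0.02, 1.0, -0.0, 0.0]
ft_force: [-0.3, 0.4, -0.5]
opening: 0.0299
grasp_force: 20.0
```

carry_out([
  [[0,0,0.5,0,0,0],[0,0,0.5,0,0,0],[0,0,0.5,0,0,0],[0,0,0.5,0,0,0],[0,0,-10,0,0,0],[0,0,-35,0,0,0],[0,0,-65,0,0,0],[0,0,-110,0,0,0]],
], fingers=125)

```text
time_s: 16.35
ee_pos: [0.453, -0.0058, 0.1604]
tcp_rot: [-0.02, 1.0, 0.0, -0.001]
ft_force: [1.3, 0.6, 0.3]
opening: 0.0481
grasp_force: 0.0
```

```bash
cat >> h.py <<'E'
def hp(dial,z=86,r=72):
    a=np.deg2rad(250)+dial; return pw(r*np.cos(a),-120+r*np.sin(a),z), a+np.pi/2+YAW
E
python3 - <<'E'
from h import *
c=calibration("wrist");im=camera("wrist")
def box(x,y,lx,ly,z,col):
    P=[pw(x+a*lx/2,y+b*ly/2,z) for a,b in((1,1),(1,-1),(-1,-1),(-1,1))]
    cv2.polylines(im,[proj(c,P).round().astype(int)],True,col,1)
box(-17,-2,90,30,75,(255,0,0));box(-49,62,30,90,75,(255,0,0));box(46,30,30,90,75,(255,0,0));box(14,93,90,30,75,(255,0,0))
cv2.imwrite("pics/w6.png",cv2.resize(im,(800,600)))
s=get_state();print(s["ee_pos"],s["opening"],hp(0),togo(*hp(0,150)),s["joint_pos"].round(2))
E
```

```text
[ 0.45731812 -0.00649351  0.16652629] 0.048092174172923205 ([np.float64(0.4469254347172719), np.float64(-0.19219495406399173), 0.086], np.float64(5.9742620295765905)) (array([  18. , -185.1,   16.8]), array([-0.008,  0.008, -1.222])) [-0.17  0.12  1.81 -0.    1.2  -1.78]
```

View pics/w6.png

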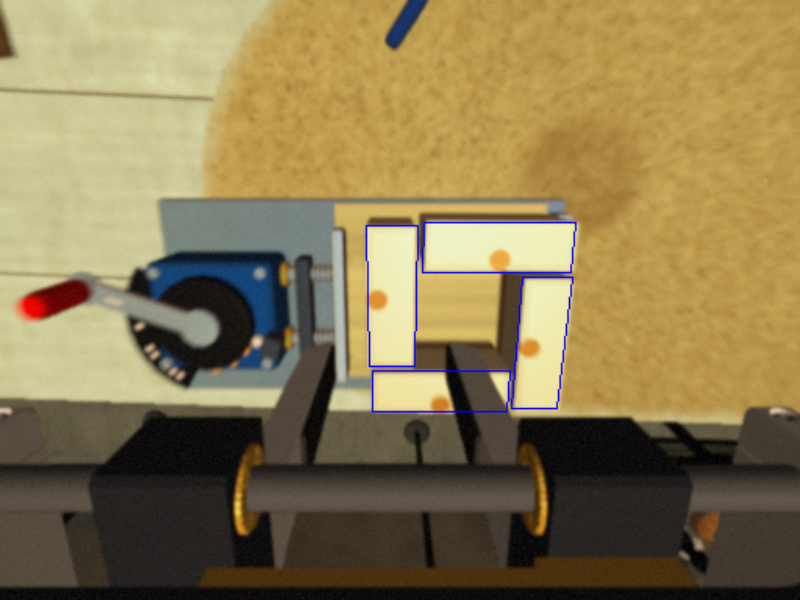

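All four cartons match their predicted outlines, with the gap in the middle at about (450,310), and the lever is still at rest. Next I'll go to the handle, turning the hand clockwise to stay inside the wrist's range.

carry_out([
  [[2,-20,0,0,0,0.18],[4,-43,0,0,0,0.36],[6,-66,0,0,0,0.54],[8,-90,0,0,0,0.72],[10,-113,0,0,0,0.9],[12,-136,0,0,0,1.08],[15,-160,0,0,0,1.26],[17,-185,0,0,0,1.44]],
])

```text
time_s: 17.4
ee_pos: [0.4442, -0.1923, 0.1601]
tcp_rot: [0.646, 0.763, 0.0, 0.0]
ft_force: [-0.7, -0.5, -0.8]
opening: 0.0474
grasp_force: 0.0
```

```bash
python3 - <<'E'
from h import *
print(togo(*hp(0,150)),get_state()["ee_pos"],get_state()["joint_pos"].round(2))
E
```

```text
(array([-0.4,  2.7, 10.1]), array([0.001, 0.   , 0.474])) [ 0.44422333 -0.19227052  0.16006764] [-0.55  0.17  1.77 -0.    1.2  -0.72]
```

carry_out([
  [[0,1,2,0,0,0.16],[0,2,4,0,0,0.32],[0,2.5,6,0,0,0.474],[0,2.5,8,0,0,0.474],[0,2.5,10,0,0,0.474],[0,2.5,10,0,0,0.474],[0,2.5,10,0,0,0.474],[0,2.5,10,0,0,0.474]],
])

```text
time_s: 18.4
ee_pos: [0.4468, -0.1911, 0.1496]
tcp_rot: [0.806, 0.592, -0.0, 0.0]
ft_force: [-0.2, 0.2, 0.6]
opening: 0.0477
grasp_force: 0.0
```

```bash
python3 - <<'E'
from h import *
c=calibration("wrist");im=camera("wrist");cv2.imwrite("pics/w7.png",im)
hsv=cv2.cvtColor(im,cv2.COLOR_BGR2HSV)
r=cv2.inRange(hsv,(0,180,60),(6,255,255))|cv2.inRange(hsv,(172,180,60),(180,255,255))
k=max(cv2.findContours(r,0,1)[0],key=cv2.contourArea)[:,0];x,y,w,h=cv2.boundingRect(k);print(x,y,w,h)
h0=hp(0)[0]; print("pred top",proj(c,[[h0[0],h0[1],.118]]),"bottom",proj(c,[[h0[0],h0[1],.078]]),"tcp",proj(c,get_state()["ee_pos"]))
print(togo(*hp(0,86)),get_state()["ee_pos"])
E
```

```text
243 195 18 28
pred top [[251.10422699 214.25254379]] bottom [[250.85122759 199.16899319]] tcp [[250.69795889 229.01749151]]
(array([-1. ,  0.5, 63.5]), array([0.   , 0.   , 0.006])) [ 0.44677928 -0.1911096   0.14951757]
```

carry_out([
  [[-1,0.5,12,0,0,0],[-1,0.5,24,0,0,0],[-1,0.5,36,0,0,0],[-1,0.5,48,0,0,0],[-1,0.5,57,0,0,0],[-1,0.5,63,0,0,0],[-1,0.5,63,0,0,0],[-1,0.5,63,0,0,0]],
])

```text
time_s: 19.45
ee_pos: [0.4472, -0.1924, 0.0868]
tcp_rot: [0.806, 0.592, 0.0, 0.0]
ft_force: [0.2, -0.1, -0.4]
opening: 0.0476
grasp_force: 0.0
```

carry_out([
  [[0,0,0,0,0,0],[0,0,0,0,0,0],[0,0,0,0,0,0],[0,0,0,0,0,0],[0,0,0,0,0,0],[0,0,0,0,0,0],[0,0,0,0,0,0],[0,0,0,0,0,0]],
], fingers=255, force=40)

```text
time_s: 20.45
ee_pos: [0.4478, -0.1925, 0.0867]
tcp_rot: [0.806, 0.592, 0.001, 0.001]
ft_force: [4.8, -1.3, -1.6]
opening: 0.015
grasp_force: 40.0
```

```bash
python3 - <<'E'
from h import *
s=get_state();print(s["opening"],s["grasp_force"],s["ee_pos"],s["ft_force"])
R=Ro.from_quat(s["tcp_rot"]);p0=np.array(hp(0)[0])
for d in np.arange(1,17)*.08:
    print(d.round(2),(R.inv().apply(np.array(hp(d)[0])-p0)*1000).round(1),-d.round(2))
E
```

```text
0.015048412797572496 39.9994098523166 [ 0.44782641 -0.19253624  0.08668128] [ 4.78281547 -1.27182314 -1.62858358]
0.08 [0.2 5.8 0. ] -0.08
0.16 [ 0.9 11.5  0. ] -0.16
0.24 [ 2.  17.1  0. ] -0.24
0.32 [ 3.5 22.7  0. ] -0.32
0.4 [ 5.5 28.1  0.1] -0.4
0.48 [ 7.9 33.3  0.1] -0.48
0.56 [10.8 38.3  0.1] -0.56
0.64 [14.  43.1  0.1] -0.64
0.72 [17.6 47.6  0.1] -0.72
0.8 [21.5 51.8  0.1] -0.8
0.88 [25.8 55.6  0.1] -0.88
0.96 [30.4 59.2  0.1] -0.96
1.04 [35.2 62.3  0.1] -1.04
1.12 [40.3 65.   0.1] -1.12
1.2 [45.5 67.4  0.1] -1.2
1.28 [51.  69.3  0.1] -1.28
```

carry_out([
  [[0.2,5.8,0,0,0,-0.08],[0.9,11.5,0,0,0,-0.16],[2,17.1,0,0,0,-0.24],[3.5,22.7,0,0,0,-0.32],[5.5,28.1,0,0,0,-0.4],[7.9,33.3,0,0,0,-0.48],[10.8,38.3,0,0,0,-0.56],[14,43.1,0,0,0,-0.64]],
])

```text
time_s: 21.45
ee_pos: [0.491, -0.1929, 0.0867]
tcp_rot: [0.577, 0.816, -0.002, -0.0]
ft_force: [-0.2, -4.0, 1.0]
opening: 0.0153
grasp_force: 40.0
```

carry_out([
  [[0.2,5.8,0,0,0,-0.08],[0.9,11.5,0,0,0,-0.16],[2,17.1,0,0,0,-0.24],[3.5,22.7,0,0,0,-0.32],[5.5,28.1,0,0,0,-0.4],[7.9,33.3,0,0,0,-0.48],[10.8,38.3,0,0,0,-0.56],[12.3,40.7,0,0,0,-0.6]],
])

```text
time_s: 22.45
ee_pos: [0.5263, -0.1693, 0.0867]
tcp_rot: [0.311, 0.951, -0.003, 0.001]
ft_force: [1.0, -7.5, -0.6]
opening: 0.0151
grasp_force: 40.0
```

```bash
cat > chk.py <<'E'
from h import *
s=get_state();e=s["ee_pos"];ax=np.array(pw(0,-120,0))[:2];d=e[:2]-ax
print(s["time_s"],s["opening"],s["grasp_force"],"r",np.linalg.norm(d)*1000,"dial",(np.arctan2(d[1],d[0])-YAW-np.deg2rad(250))%(2*np.pi),s["ft_force"].round(1),s["joint_pos"].round(2),togo(*hp(1.25,86)))
E
python3 chk.py
```

```text
22.45 0.015138415472716514 40.00289473333396 r 73.45147509309021 dial 1.2079975439357487 [ 1.  -7.5 -0.6] [-0.43  0.34  1.73 -0.01  1.07 -1.37] (array([1.4, 3.1, 0.7]), array([-0.005,  0.003, -0.002]))
```

carry_out([
  [[0,1,0,0,0,-0.01],[0,2,0,0,0,-0.02],[0,3,0,0,0,-0.03],[0,3.5,0,0,0,-0.03],[0,3.5,0,0,0,-0.03],[0,3.5,0,0,0,-0.03],[0,3.5,0,0,0,-0.03],[0,3.5,0,0,0,-0.03]],
])

```text
time_s: 23.45
ee_pos: [0.528, -0.1671, 0.0868]
tcp_rot: [0.297, 0.955, -0.003, 0.0]
ft_force: [0.9, -8.1, -0.2]
opening: 0.0155
grasp_force: 40.0
```

```bash
python3 chk.py; python3 - <<'E'
from h import *
c=calibration("wrist");im=camera("wrist");c2=calibration("top");t=camera("top")
def box(im,c,x,y,lx,ly,z,col):
    P=[pw(x+a*lx/2,y+b*ly/2,z) for a,b in((1,1),(1,-1),(-1,-1),(-1,1))]
    cv2.polylines(im,[proj(c,P).round().astype(int)],True,col,1)
for q in((-17,5,90,30,75),(-49,65,30,90,75),(46,35,30,90,75),(14,95,90,30,75)): box(im,c,*q,(255,0,0))
a=cv2.resize(im,(800,600))[:400]; b=cv2.resize(t[140:210,220:360],(400,200),interpolation=cv2.INTER_CUBIC)
cv2.imwrite("pics/w8.png",np.vstack([a,np.hstack([b,np.zeros_like(b)])]))
E
```

```text
23.45 0.015535718705122043 40.002586293267086 r 73.50897004158045 dial 1.245878922414656 [ 0.9 -8.1 -0.2] [-0.43  0.34  1.73 -0.01  1.07 -1.39] (array([1.5, 0.3, 0.7]), array([-0.005,  0.003,  0.026]))
```

View pics/w8.png

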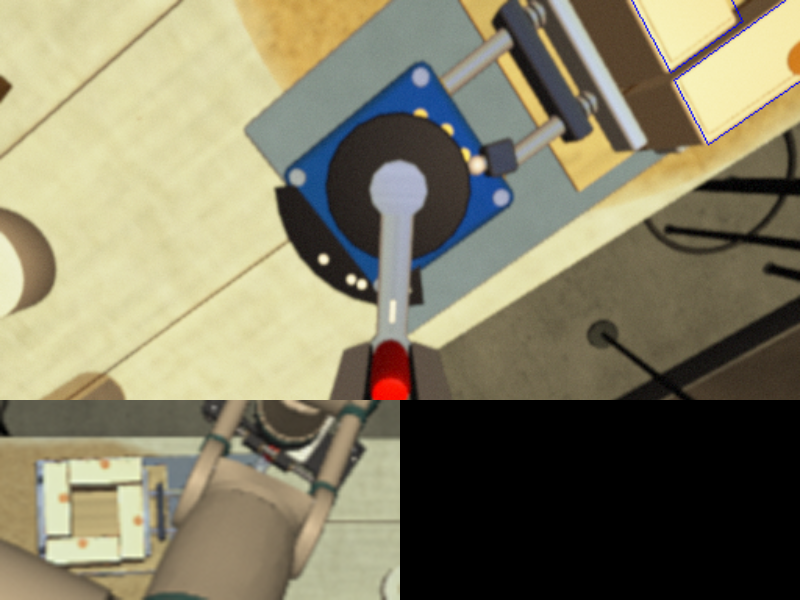

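The lever (390,290) covers the three-dot mark with the fingers on the handle. The visible cartons lie on their squeezed outlines, and the top view shows a closed pinwheel. I'll hand it in.

```bash
python3 -c "
from plant import *
print(sign_off())"
```

```text
the job is handed in; nothing more can be done
None
```

I stood both loose cartons in their places and handed the job in with the gripper still holding the lever at the third click (dial about 1.25 rad by the arm's position). The last pictures show the pinwheel closed against the end stop; the hand-in returned no verdict.

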